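# Change the cartridge behind the bottles of the ink station

## Robot

A 7-joint arm with a two-finger parallel gripper is mounted at the origin on a cart in front of the work surface, level with it; the furniture and walls round the work are solid. World frame = base frame: x ahead of the robot, y to its left, z up, the work surface at z = 0. Lengths are in m, angles in rad, forces in N, time in s.
With the tool pointing down it reaches from about 0.4 to 0.85 m from the base axis. Payload 10.4 kg.
Tool frame: the origin (TCP) lies at the very end of the fingers, on their centre line; the grasp point (between the pads) lies 19 mm behind it (grip_point_offset is the distance from the TCP to the grasp point, in m); z points along the fingers, y is the line along which they close (so a half turn about z gives the same grasp; the last joint's range is limited). The gripper opens to 87 mm and grips with 3 to 60 N. Pads are 19 mm wide; open, the fingers measure 117 mm over their backs; the gripper's body (75 mm by 190 mm) begins 51 mm behind the grasp point.
Start: joints at [-0.023, 0.332, -0.065, 1.46, 0.022, 1.35, -0.088], TCP at [0.625, 0, 0.223] pointing down, gripper open.
Joint ranges: [-2.6, 2.6], [-0.5, 2.12], [-1.47, 1.34], [0.16, 2.42], [-1.27, 4.41], [0.06, 2.06], [-2.6, 2.6]. Speed limits (rad/s): [2.22, 2.22, 2.79, 2.79, 3.14, 3.14, 3.14].

## Interface

Orientations are given as a unit quaternion [x, y, z, w].
In Python, from bench import * gives the robot as it stands.
- The arm moves only by the tool play_rows, never from a script. Its argument "increments" is text: rows parted by semicolons, each of 7 numbers parted by spaces: the turn, a rotation vector about the tool's x, y, z in rad, then the shift along the tool's x, y, z in m, then the opening, from 0 (shut) to 1 (fully open). A call has 1 to 8 rows; each row is the pose to reach, as a shift and turn from the pose commanded when the call began, along the tool's axes at that moment; what a row does not reach only later rows make up. A row lasts 1/10 s, in which the tool goes at most 50 mm and 8.59 degrees, less where a joint would pass 70% of its speed; a pose out of reach is approached as far as the arm can. A call with a gripper value outside its range is refused whole. The fingers move at their own pace and stop on an object; "grip_force" is the grip in N (left out, the last holds). Time passes only in rows, so rows that repeat a pose let the fingers close. It gives the time, the measured TCP pose, the force, the opening and the grip force at its end, in the units of the state.
- read_state(): the state, without advancing time (a new reading comes with each control period).
- camera(name): name is "scene" or "side" or "wrist"; returns a dict with "color" (480x640x3 uint8, red, green, blue), "fx", "fy", "cx", "cy" (pixels), "camera_from_world" (4x4, takes a point from world to camera coordinates); the wrist camera has in their place "mount" (4x4, takes a point from camera to tool coordinates, whose origin is the TCP and whose axes are the flange's). Camera axes: x right, y down, z forward; pixel columns grow to the right and rows downward; lengths in m; the calibration is good to about 2 mm. A picture is of the moment at which its call begins: read the wrist's pose just before it. There is no depth.
- close_job(): hands the job in; it is judged then, once.
The state is a dict: "time": time; "joint_positions": joint angles; "joint_vel": joint speeds; "joint_torque": joint torques, N m; "ee_pos": TCP position; "eef_rot": TCP orientation; "ft_force": force on the tool from outside, world axes, zero at the start; "torque": the same for the moment, N m; "width": finger opening in m; "grip_force": force on a finger pad.
Only numpy, scipy, OpenCV 4.12 (cv2) and the standard library are available. Lean on these libraries where they do the work, as an engineer would, in place of code of your own. Each camera call takes 0.05 s, during which the arm holds its last target. There are 200 camera calls.

## Task

Change the cartridge in the rear slot of the ink station: the two bottles in front of it block the way, so first stand both on the drip tray, then move the spent cartridge from the slot into the empty stand and put the fresh cartridge from the other stand into the slot, upright and down to the floor. Then put each bottle back upright into the very well it came from. Do not tip a bottle over and leave the tub of screws and the spare cap where they are.

Things in the scene. Friction and masses are not known exactly. Their poses are not given: they have to be found in the camera images.
- bottle_a: white refill bottle, black cap, 43 mm across, 130 mm tall: straight body to 85 mm, shoulder, collar 27 mm across at 90-109 mm, nozzle 12 mm across above; 0.11 kg. Starts in the station's left or right well (varies). Origin: centre of underside, z up.
- bottle_b: white refill bottle, grey cap, 43 mm across, 130 mm tall: straight body to 85 mm, shoulder, collar 27 mm across at 90-109 mm, nozzle 12 mm across above; 0.11 kg. Starts in the station's left or right well (varies). Origin: centre of underside, z up.
- cartridge_spent: black ink cartridge, 69 mm long, 16 mm thick, 47 mm tall (flat flanks to 44 mm, small plug on top), 35 g, the spent one, at the start upright in the rear slot of the station behind the bottles. Grip it across the 16 mm. Origin: centre of underside; x along its length, y across its thickness, z up.
- cartridge_fresh: black ink cartridge, 69 mm long, 16 mm thick, 47 mm tall (flat flanks to 44 mm, small plug on top), 35 g, the fresh one, at the start upright in one of the two small stands. Grip it across the 16 mm. Origin: centre of underside; x along its length, y across its thickness, z up.
- station: fixed grey block 104 (x) x 144 (y) x 26 mm. Two bottle wells 54 mm wide at x -20, y +-31 mm; behind them a cartridge slot 25 (x) x 80 (y) mm at x +27, y 0, with 48 mm high cheeks at its ends (y +-44.5), so grip there from front and rear. Bevelled mouths; floors 8 mm above the table. Origin: centre of underside; x to the slot side, away from robot.
- drip_tray: shallow black drip tray, fixed, 104 mm (x) x 184 mm (y), floor 3 mm thick, rim 13 mm high and 3 mm thick; empty, with room for the two bottles side by side along y. Origin: centre of its underside on the table.
- stand_full: low grey cartridge stand, fixed; foot 110 x 68 mm, block 98 x 43 mm, 24 mm high, with one bevelled slot 80 mm long (along x) and 25 mm wide, its floor 6 mm above the table. At the start it holds the fresh cartridge. Origin: centre of underside, on the table.
- stand_empty: low grey cartridge stand, fixed; foot 110 x 68 mm, block 98 x 43 mm, 24 mm high, with one bevelled slot 80 mm long (along x) and 25 mm wide, its floor 6 mm above the table. Empty at the start; the spent cartridge goes here. Origin: centre of underside, on the table.
- screw_tub: bystander: round grey tub of screws, 67 mm across, 46 mm high, standing loose on the table. Origin: centre of its underside.
- spare_cap: bystander: round cream screw cap, 47 mm across, 23 mm high, lying loose on the table. Origin: centre of its underside.
Not all that is in view belongs to the job. What is shaped like the bottle_b but yellow is not meant. Leave any yellow look-alike of the cartridge_fresh alone.

How it is judged:
By the outcome, as a careful person would: the job done as asked, in the order asked, and still so for the second after the job is handed in, with the robot touching nothing.
It also fails if it takes over 138 s, if anything falls off the work surface, if the arm or the gripper's body presses on something with over 40 N, if the wrist force passes 120 N, or if a joint passes its speed limit or range.

## Working session

There is one attempt and no reset: what is moved stays moved. The work goes in short steps, Python scripts to look and compute and a tool call to move; the robot and the scene stay as the last step left them, time stands still between calls to the robot, and variables do not carry over. Pictures are saved under pics/ and viewed, at most 15 in all, crops included, and the job is handed in when it is done.

Besides the shell and the picture viewer there is one more tool, called after "Emit:" as name(argument=value, ...) on one line, values as JSON. play_rows: Moves the arm, as the interface text tells. Its arguments: {"type":"object","properties":{"increments":{"type":"string"},"grip_force":{"type":"number"}},"required":["increments"]}

```bash
mkdir -p pics; ls; python3 - <<'E'
from bench import *
import cv2,pickle
s=read_state();print(s)
for n in("scene","side","wrist"):
    c=camera(n);pickle.dump((c,s),open(n+'.pkl','wb'));cv2.imwrite(f'pics/{n}0.png',c["color"][:,:,::-1]);print({k:v for k,v in c.items() if k!="color"})
E
```

```text
pics
{'time': 0.0, 'joint_positions': array([-0.02259359,  0.33289324, -0.06471629,  1.46096118,  0.02160401,
        1.34989876, -0.08849158]), 'joint_vel': array([ 0.00233177,  0.00039379, -0.00102761, -0.00158506, -0.00186674,
        0.00118264,  0.00089842]), 'joint_torque': array([-1.20520472e-04, -6.23245955e+01,  2.44190963e-02, -3.89891267e+01,
       -6.13984605e-02,  3.97891912e-02,  1.87085252e-04]), 'ee_pos': array([ 6.24601861e-01, -2.18841425e-06,  2.21731159e-01]), 'eef_rot': array([ 7.07092555e-01,  7.07120628e-01, -5.40962930e-04, -4.93658578e-04]), 'ft_force': array([-1.27937243, -0.38940999,  0.18449842]), 'torque': array([0.00500097, 0.01392965, 0.03424157]), 'grip_force': 0.0, 'width': 0.08722977025327845}
{'fx': 538.3279291984037, 'fy': 538.3279291984037, 'cx': 320.98033806094185, 'cy': 237.8728066658063, 'camera_from_world': array([[-0.77279951, -0.63444587, -0.01610461,  0.43612329],
       [-0.3936442 ,  0.49908208, -0.77198531,  0.28809198],
       [ 0.49782041, -0.59025038, -0.63543633,  0.86704501],
       [ 0.        ,  0.        ,  0.        ,  1.        ]])}
{'fx': 493.88681158106203, 'fy': 493.88681158106203, 'cx': 313.7655204602977, 'cy': 241.24453707425783, 'camera_from_world': array([[ 0.80638478, -0.59132227, -0.00903124, -0.5093563 ],
       [-0.39800309, -0.531334  , -0.74784873,  0.25045722],
       [ 0.43742101,  0.60664829, -0.66380774,  0.82391414],
       [ 0.        ,  0.        ,  0.        ,  1.        ]])}
{'fx': 401.8720312014723, 'fy': 401.8720312014723, 'cx': 315.6385141188498, 'cy': 242.63697677123739, 'mount': array([[ 1.12636724e-03, -9.56035096e-01, -2.93250109e-01,
         8.13046479e-02],
       [ 9.99999268e-01,  1.20624169e-03, -9.15361361e-05,
        -8.14858721e-04],
       [ 4.41242267e-04, -2.93249792e-01,  9.56035755e-01,
        -1.62231274e-01],
       [ 0.00000000e+00,  0.00000000e+00,  0.00000000e+00,
         1.00000000e+00]])}
```

View pics/scene0.png

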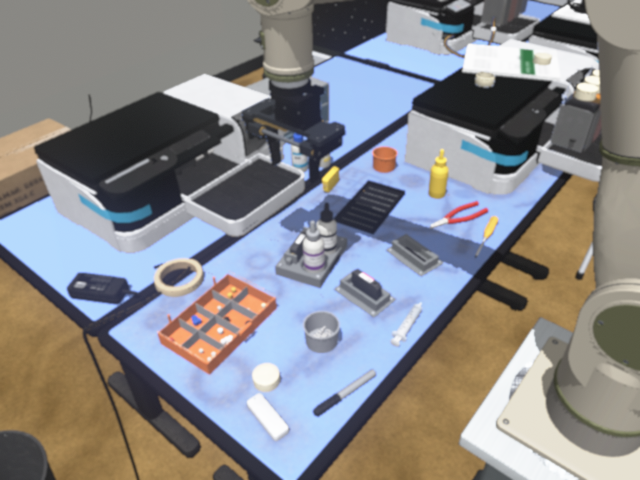

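View pics/side0.png

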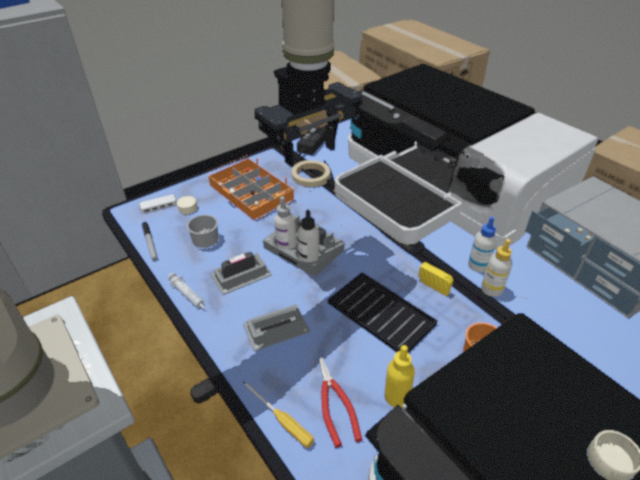

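View pics/wrist0.png

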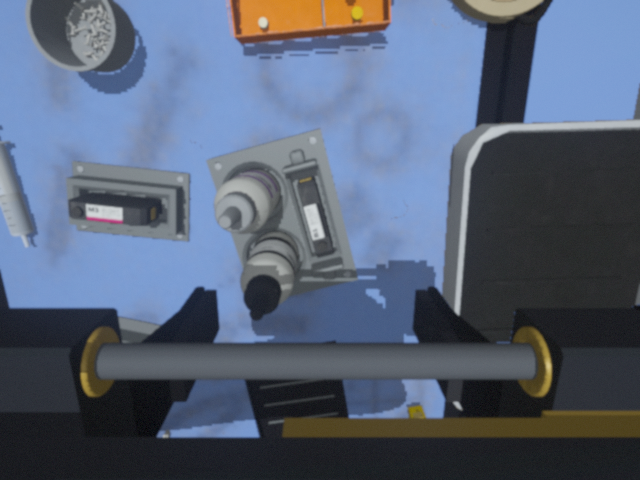

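The wrist view shows the station: top corners about (208,160), (318,130), (355,272), with the grey-capped bottle at (235,215) and the black-capped one at (263,297). The full stand is at (130,202), the tub at (82,30), and the tray is partly hidden under the gripper. The empty stand is at (415,253) in the scene view and (277,327) in the side view. The tray is at (370,205) in scene and (383,310) in side.

```bash
cat > h.py <<'E'
import numpy as np,pickle,cv2
from scipy.spatial.transform import Rotation as R
def cfw(c,s=None):
    if "mount" in c:
        T=np.eye(4);T[:3,:3]=R.from_quat(s["eef_rot"]).as_matrix();T[:3,3]=s["ee_pos"]
        return np.linalg.inv(T@c["mount"])
    return c["camera_from_world"]
def bp(c,s,px,z):
    M=np.linalg.inv(cfw(c,s));u=np.array([(px[0]-c["cx"])/c["fx"],(px[1]-c["cy"])/c["fy"],1.])
    d=M[:3,:3]@u;return M[:3,3]+d*(z-M[2,3])/d[2]
def proj(c,s,P):
    P=np.atleast_2d(P);q=P@cfw(c,s)[:3,:3].T+cfw(c,s)[:3,3]
    return np.c_[c["cx"]+c["fx"]*q[:,0]/q[:,2],c["cy"]+c["fy"]*q[:,1]/q[:,2]]
def load(n):return pickle.load(open(n+'.pkl','rb'))
def snap(n,cam="wrist"):
    from bench import read_state,camera
    s=read_state();c=camera(cam);pickle.dump((c,s),open(n+'.pkl','wb'));cv2.imwrite(f'pics/{n}.png',c["color"][:,:,::-1]);return c,s
E
python3 - <<'E'
from h import *
np.set_printoptions(precision=4,suppress=True)
c,s=load('wrist')
for n,p,z in [('st',(208,160),.026),('st',(318,130),.026),('st',(355,272),.026),('cart',(297,178),.052),('cart',(313,177),.052),('cart',(314,255),.052),('cart',(332,248),.052),('botl_g tip',(231,216),.138),('black tip',(258,316),.138),
 ('stand foot',(75,161),.004),('foot',(190,175),.004),('foot',(188,242),.004),('foot',(69,226),.004),('tub',(82,30),.04)]:print(n,p,bp(c,s,p,z)[:2])
for n,L in [('scene',[('emptyfoot',(390,251),.003),('emptyfoot',(404,236),.003),('e',(440,259),.003),('e',(421,272),.003),('tray',(372,181),.013),('tray',(405,190),.013),('tray',(371,233),.013),('tray',(336,219),.013),('cap',(266,372),.023)]),
 ('side',[('e',(244,326),.003),('e',(297,308),.003),('e',(309,327),.003),('e',(250,349),.003),('tray',(360,274),.013),('tray',(437,320),.013),('tray',(405,350),.013),('tray',(328,298),.013),('blacktip',(308,212),.138),('greytip',(284,200),.138)])]:
    c,s=load(n)
    for k,p,z in L:print(n,k,p,bp(c,s,p,z)[:2])
# zoom crops
a=load('side')[0]["color"][190:370,190:450,::-1];b=load('scene')[0]["color"][170:350,260:450,::-1]
cv2.imwrite('pics/crop.png',np.hstack([cv2.resize(a,(460,318),interpolation=3),cv2.resize(b,(336,318),interpolation=3)]))
E
```

```text
st (208, 160) [0.529  0.0471]
st (318, 130) [0.6254 0.0726]
st (355, 272) [ 0.661  -0.0577]
cart (297, 178) [0.6081 0.0351]
cart (313, 177) [0.6213 0.036 ]
cart (314, 255) [ 0.6221 -0.0318]
cart (332, 248) [ 0.6377 -0.0254]
botl_g tip (231, 216) [0.5705 0.0232]
black tip (258, 316) [ 0.5846 -0.0463]
stand foot (75, 161) [0.3991 0.0439]
foot (190, 175) [0.5051 0.0311]
foot (188, 242) [ 0.4972 -0.0348]
foot (69, 226) [ 0.3823 -0.0187]
tub (82, 30) [0.4432 0.147 ]
scene emptyfoot (390, 251) [ 0.4797 -0.1364]
scene emptyfoot (404, 236) [ 0.4839 -0.1995]
scene e (440, 259) [ 0.3806 -0.1811]
scene e (421, 272) [ 0.3912 -0.1204]
scene tray (372, 181) [ 0.6629 -0.3268]
scene tray (405, 190) [ 0.5744 -0.3442]
scene tray (371, 233) [ 0.5421 -0.1516]
scene tray (336, 219) [ 0.6365 -0.1436]
scene cap (266, 372) [0.4576 0.277 ]
side e (244, 326) [ 0.3845 -0.1176]
side e (297, 308) [ 0.4886 -0.1406]
side e (309, 327) [ 0.4801 -0.1917]
side e (250, 349) [ 0.3669 -0.169 ]
side tray (360, 274) [ 0.6382 -0.1502]
side tray (437, 320) [ 0.6749 -0.3263]
side tray (405, 350) [ 0.5806 -0.3396]
side tray (328, 298) [ 0.5465 -0.1629]
side blacktip (308, 212) [ 0.5813 -0.0519]
side greytip (284, 200) [0.5656 0.0082]
```

View pics/crop.png

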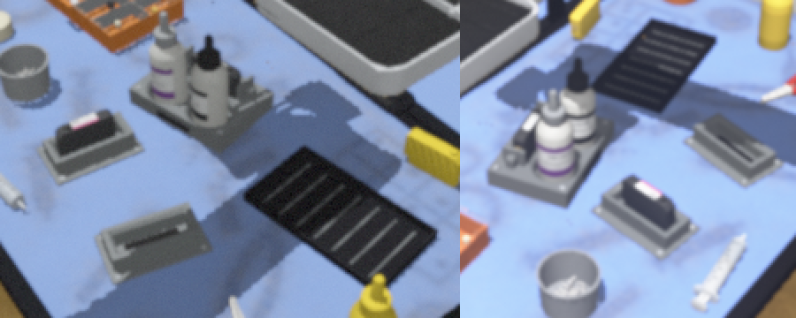

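Emit:
play_rows(increments="0 0 0 -0.04 -0.02 -0.03 1;0 0 0 -0.08 -0.04 -0.06 1;0 0 0 -0.12 -0.06 -0.06 1;0 0 0 -0.16 -0.085 -0.06 1;0 0 0 -0.20 -0.085 -0.06 1;0 0 0 -0.25 -0.085 -0.06 1;0 0 0 -0.25 -0.085 -0.06 1;0 0 0 -0.25 -0.085 -0.06 1")

```text
time: 0.95
ee_pos: [0.5395, -0.2512, 0.282]
eef_rot: [0.708, 0.706, -0.0, -0.0]
ft_force: [0.5, 0.5, 0.2]
width: 0.0867
grip_force: 0.0
```

```bash
python3 -c "
from h import *
c,s=snap('w1');print(s['ee_pos'],s['eef_rot'],s['time'],s['joint_positions'])"
```

```text
[ 0.53951505 -0.25119477  0.28204457] [ 7.08007815e-01  7.06204480e-01 -1.96576873e-04 -3.57188617e-04] 0.95 [ 0.28161413  0.23958412  0.09426605  1.45622582 -0.02243487  1.44764946
  0.37342696]
```

View pics/w1.png

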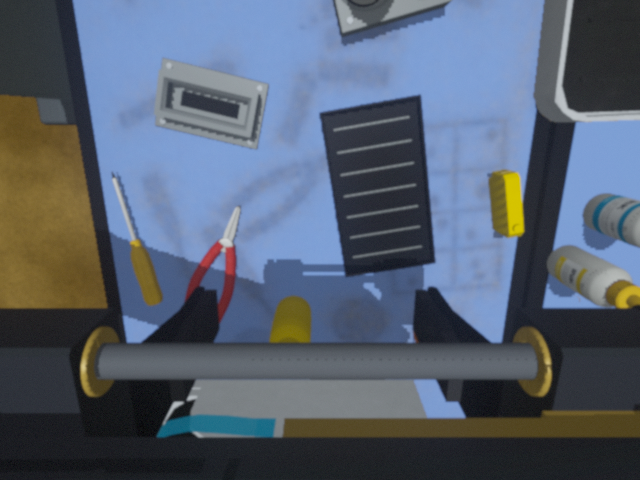

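The view shows the empty stand's foot with corners at (163,59), (270,83), (258,149), (154,125), and the tray rim with corners at (320,113), (420,97), (435,264), (346,276).

Emit:
play_rows(increments="0 0 -0.06 0.05 0.02 0.01 1;0 0 -0.12 0.10 0.04 0.02 1;0 0 -0.18 0.15 0.06 0.02 1;0 0 -0.262 0.19 0.06 0.02 1;0 0 -0.262 0.19 0.06 0.02 1;0 0 -0.262 0.19 0.06 0.02 1;0 0 -0.262 0.19 0.06 0.02 1")

```text
time: 1.7
ee_pos: [0.5998, -0.0604, 0.2627]
eef_rot: [0.609, 0.793, -0.0, 0.0]
ft_force: [-0.4, -0.6, -0.6]
width: 0.087
grip_force: 0.0
```

```bash
python3 -c "
from h import *
np.set_printoptions(precision=4,suppress=True)
c,s=load('w1')
for L,z in (([(163,59),(270,83),(258,149),(154,125)],.004),([(320,113),(420,97),(435,264),(346,276)],.013)):
    P=np.array([bp(c,s,p,z)[:2] for p in L]);print(P,P.mean(0));d=P-np.roll(P,-1,0);print(np.hypot(*d.T),np.degrees(np.arctan2(d[:,1],d[:,0])))
c,s=snap('w2');print(s['ee_pos'],s['eef_rot'],s['time'],s['joint_positions'])"
```

```text
[[ 0.3851 -0.1116]
 [ 0.4919 -0.1342]
 [ 0.4768 -0.2   ]
 [ 0.3684 -0.1752]] [ 0.4306 -0.1553]
[0.1092 0.0675 0.1112 0.0658] [ 168.0217   77.0574  -12.8877 -104.6589]
[[ 0.543  -0.1636]
 [ 0.6439 -0.1484]
 [ 0.6744 -0.3277]
 [ 0.5732 -0.3423]] [ 0.6086 -0.2455]
[0.1021 0.1819 0.1022 0.1813] [-171.4193   99.6478    8.2065  -80.391 ]
[ 0.5998 -0.0604  0.2627] [ 0.6089  0.7933 -0.0002  0.0002] 1.7 [ 0.0668  0.2659 -0.0525  1.4613  0.0145  1.4146  0.2754]
```

View pics/w2.png

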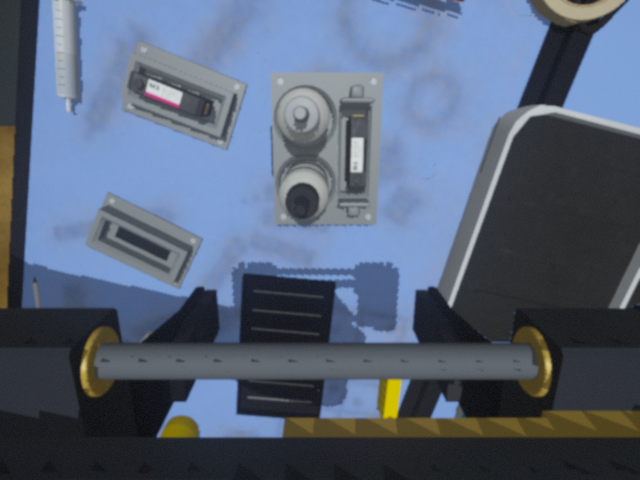

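The station's top corners are at (272,73), (383,74), (376,225), (275,225), and the bottle tips at about (302,114) grey and (302,204) black. The full stand's foot corners are at (142,43), (246,83), (230,149), (122,107). The spent cartridge's top spans (349,111) to (365,192).

```bash
python3 -c "
from h import *
from scipy.optimize import least_squares
np.set_printoptions(precision=4,suppress=True)
c,s=load('w2')
def fit(hx,hy,z,px,g):
    L=np.array([[-hx,hy,0],[hx,hy,0],[hx,-hy,0],[-hx,-hy,0]])
    f=lambda q:(proj(c,s,L@R.from_euler('z',q[2]).as_matrix().T+[q[0],q[1],z])-px).ravel()
    r=least_squares(f,g);print(r.x,np.degrees(r.x[2]),r.fun);return r.x
q=fit(.052,.072,.026,[(272,73),(383,74),(376,225),(275,225)],[.595,0,.26])
fit(.055,.034,.004,[(142,43),(246,83),(230,149),(122,107)],[.446,0,-.13])
fit(.055,.034,.004,[(107,194),(202,239),(181,287),(86,243)],[.43,-.155,-.2])
for l in((-.02,.031),(-.02,-.031),(.027,0)):
    a=q[2];w=np.array([q[0]+np.cos(a)*l[0]-np.sin(a)*l[1],q[1]+np.sin(a)*l[0]+np.cos(a)*l[1]]);print(w,[proj(c,s,[*w,z]) for z in (.098,.138,.055)])
for p,z in(((302,114),.138),((302,204),.138),((357,150),.052),((172,96),.05),((490,160),.05),((475,215),.05)):print(p,bp(c,s,p,z))
b=c['color'][60:240,90:400,::-1];cv2.imwrite('pics/w2c.png',cv2.resize(b,(790,459),interpolation=2))
"
```

```text
[ 0.5963 -0.0098  0.2572] 14.73684886064113 [-1.0701  0.0989  1.0478 -0.2481  0.2642  0.4264 -0.2392 -0.1211]
[ 0.4486  0.0053 -0.1008] -5.775406855296019 [-3.0213 -3.7441  3.3756  0.4576 -1.2374  1.0581  0.9336  2.8234]
[ 0.4303 -0.1544 -0.2235] -12.806928386218617 [-0.0805 -2.8367  1.1481 -1.0596 -1.4696  1.7189  0.3496  2.5436]
[0.5691 0.0151] [array([[303.6031, 120.0897]]), array([[301.8903, 120.2124]]), array([[305.0314, 119.9873]])]
[ 0.5849 -0.0448] [array([[303.8579, 198.8198]]), array([[302.285 , 209.2228]]), array([[305.1881, 190.0221]])]
[ 0.6224 -0.0029] [array([[362.4294, 160.8943]]), array([[368.7043, 166.5154]]), array([[357.1587, 156.1728]])]
(302, 114) [0.5681 0.019  0.138 ]
(302, 204) [ 0.5837 -0.0412  0.138 ]
(357, 150) [0.6211 0.0021 0.052 ]
(172, 96) [0.4511 0.0042 0.05  ]
(490, 160) [0.7417 0.0252 0.05  ]
(475, 215) [ 0.7477 -0.0268  0.05  ]
```

View pics/w2c.png

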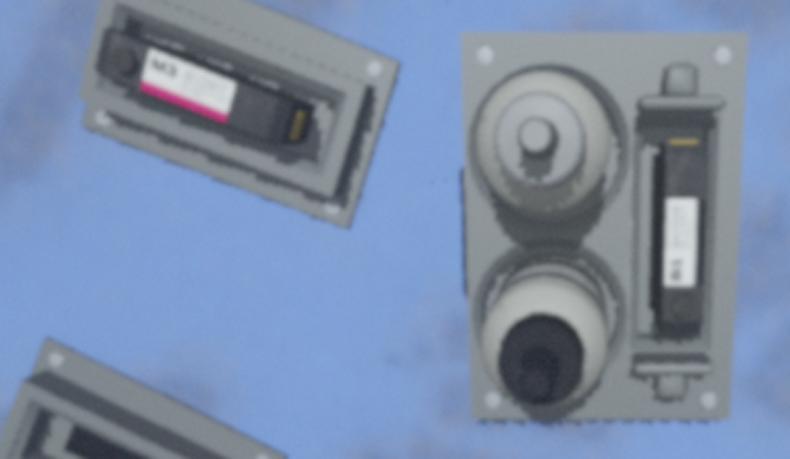

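Emit:
play_rows(increments="0 0 0 0.022 -0.0105 0.04 1;0 0 0 0.022 -0.0105 0.08 1;0 0 0 0.022 -0.0105 0.12 1;0 0 0 0.022 -0.0105 0.15 1;0 0 0 0.022 -0.0105 0.175 1;0 0 0 0.022 -0.0105 0.189 1;0 0 0 0.022 -0.0105 0.189 1;0 0 0 0.022 -0.0105 0.189 1")

```text
time: 2.55
ee_pos: [0.5848, -0.042, 0.0746]
eef_rot: [0.609, 0.793, 0.0, 0.001]
ft_force: [-0.0, -1.1, -0.2]
width: 0.0868
grip_force: 0.0
```

```bash
cat >> h.py <<'E'
def go(x,y,z,yawdeg):
    from bench import read_state
    s=read_state();Rm=R.from_quat(s["eef_rot"]);a=np.radians(yawdeg)
    T=np.array([[-np.sin(a),np.cos(a),0],[np.cos(a),np.sin(a),0],[0,0,-1]]).T
    rv=(Rm.inv()*R.from_matrix(T)).as_rotvec()
    print('at',s["time"],s["ee_pos"].round(4),'w',round(s["width"],4),'g',round(s["grip_force"],1),'f',s["ft_force"].round(1),'turn',rv.round(3),'shift',Rm.inv().apply(np.array([x,y,z])-s["ee_pos"]).round(4),'j',s["joint_positions"].round(2))
E
python3 - <<'E'
from h import *
go(.584,-.042,.074,15)
c,s=snap('s2','scene')
for n,p in (('scene',(438,195)),):print(bp(c,s,p,0))
c,s=load('side');print(bp(c,s,(400,400),0))
c,s=load('w2')
E
```

```text
at 2.55 [ 0.5848 -0.042   0.0746] w 0.0868 g 0.0 f [-0.  -1.1 -0.2] turn [ 0.001  0.    -0.001] shift [ 0.0003 -0.0008  0.0006] j [ 0.05  0.37 -0.07  1.73  0.03  1.04  0.23]
[ 0.50691362 -0.39307252  0.        ]
[ 0.51273836 -0.40001838  0.        ]
```

Emit:
play_rows(increments="0 0 0 0 0 0 0.7;0 0 0 0 0 0 0.5;0 0 0 0 0 0 0.3;0 0 0 0 0 0 0.3;0 0 0 0 0 0 0.3;0 0 0 0 0 0 0.3", grip_force=15)

```text
time: 3.2
ee_pos: [0.5842, -0.0414, 0.0736]
eef_rot: [0.609, 0.793, 0.0, 0.0]
ft_force: [-0.3, -0.6, 0.4]
width: 0.0466
grip_force: 0.0
```

```bash
python3 - <<'E'
from h import *
go(.615,-.285,.12,15)
c,s=snap('a3','scene');d,_=snap('a3s','side')
cv2.imwrite('pics/a3.png',np.hstack([cv2.resize(c['color'][150:320,230:430,::-1],(400,340)),cv2.resize(d['color'][150:320,190:390,::-1],(400,340))]))
E
```

```text
at 3.2 [ 0.5842 -0.0414  0.0736] w 0.0466 g 0.0 f [-0.3 -0.6  0.4] turn [ 0. -0.  0.] shift [-0.2432 -0.0333 -0.0464] j [ 0.05  0.37 -0.07  1.73  0.03  1.04  0.23]
```

View pics/a3.png

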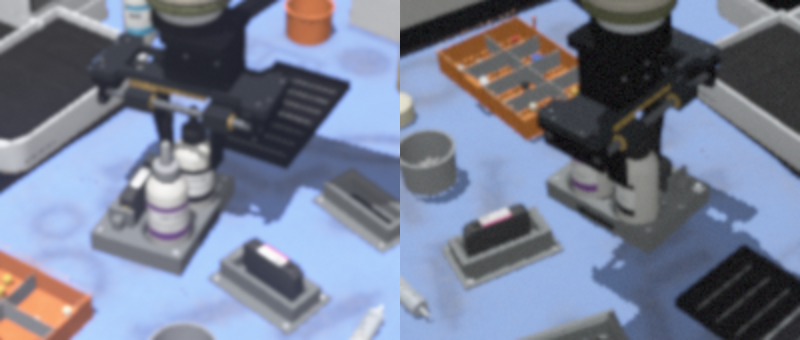

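The fingers straddle the black-capped bottle's shoulder, left picture about (195,160), and are still closing at 46.6 mm.

Emit:
play_rows(increments="0 0 0 0 0 0 0.3;0 0 0 0 0 0 0.3;0 0 0 0 0 0 0.3", grip_force=15)

```text
time: 3.6
ee_pos: [0.5842, -0.0415, 0.0736]
eef_rot: [0.609, 0.793, 0.0, 0.0]
ft_force: [0.0, 0.2, -0.4]
width: 0.0425
grip_force: 15.0
```

Emit:
play_rows(increments="0 0 0 0 0 -0.015 0.3;0 0 0 0 0 -0.035 0.3;0 0 0 -0.02 -0.003 -0.05 0.3;0 0 0 -0.055 -0.008 -0.05 0.3;0 0 0 -0.09 -0.012 -0.05 0.3;0 0 0 -0.125 -0.017 -0.05 0.3;0 0 0 -0.16 -0.022 -0.05 0.3;0 0 0 -0.195 -0.027 -0.05 0.3")

```text
time: 4.4
ee_pos: [0.6088, -0.2382, 0.1248]
eef_rot: [0.609, 0.793, 0.0, 0.0]
ft_force: [0.6, 0.2, -0.1]
width: 0.0424
grip_force: 15.0
```

```bash
python3 - <<'E'
from h import *
go(.615,-.285,.0695,15)
E
```

```text
at 4.4 [ 0.6088 -0.2382  0.1248] w 0.0424 g 15.0 f [ 0.6  0.2 -0.1] turn [0.001 0.    0.   ] shift [-0.0468 -0.0062  0.0553] j [ 0.29  0.46  0.02  1.5  -0.01  1.18  0.57]
```

Emit:
play_rows(increments="0 0 0 -0.03 -0.004 0.01 0.3;0 0 0 -0.047 -0.006 0.03 0.3;0 0 0 -0.047 -0.006 0.045 0.3;0 0 0 -0.047 -0.006 0.052 0.3;0 0 0 -0.047 -0.006 0.055 0.3;0 0 0 -0.047 -0.006 0.0555 0.3;0 0 0 -0.047 -0.006 0.0555 0.3")

```text
time: 5.1
ee_pos: [0.6157, -0.2828, 0.069]
eef_rot: [0.608, 0.794, 0.0, 0.001]
ft_force: [1.0, -1.0, -1.3]
width: 0.0421
grip_force: 15.0
```

Emit:
play_rows(increments="0 0 0 0 0 0 0.6;0 0 0 0 0 0 0.8;0 0 0 0 0 0 1;0 0 0 0 0 0 1;0 0 0 0 0 0 1")

```text
time: 5.6
ee_pos: [0.615, -0.2838, 0.0681]
eef_rot: [0.609, 0.793, 0.0, 0.0]
ft_force: [-0.1, -0.1, -0.1]
width: 0.074
grip_force: 0.0
```

```bash
python3 - <<'E'
from h import *
go(.568,.019,.15,15)
E
```

```text
at 5.6 [ 0.615  -0.2838  0.0681] w 0.074 g 0.0 f [-0.1 -0.1 -0.1] turn [0. 0. 0.] shift [ 0.3046  0.033  -0.0819] j [ 0.34  0.56  0.03  1.48 -0.02  1.11  0.64]
```

Emit:
play_rows(increments="0 0 0 0 0 -0.04 1;0 0 0 0.03 0.003 -0.085 1;0 0 0 0.08 0.01 -0.095 1;0 0 0 0.13 0.015 -0.095 1;0 0 0 0.18 0.02 -0.095 1;0 0 0 0.23 0.025 -0.095 1;0 0 0 0.28 0.03 -0.095 1;0 0 0 0.305 0.033 -0.095 1")

```text
time: 6.4
ee_pos: [0.567, 0.0239, 0.1634]
eef_rot: [0.607, 0.795, 0.001, -0.0]
ft_force: [1.2, -0.3, -0.6]
width: 0.0871
grip_force: 0.0
```

```bash
python3 - <<'E'
from h import *
go(.568,.019,.074,15)
c,s=snap('w4')
d,_=snap('s4','scene')
cv2.imwrite('pics/w4.png',np.hstack([cv2.resize(c['color'][:,:,::-1],(400,300)),cv2.resize(d['color'][150:300,230:430,::-1],(400,300))]))
E
```

```text
at 6.4 [0.567  0.0239 0.1634] w 0.0871 g 0.0 f [ 1.2 -0.3 -0.6] turn [ 0.001 -0.001  0.004] shift [-0.0051 -0.0004  0.0894] j [-0.03  0.25 -0.11  1.69  0.03  1.2   0.12]
```

View pics/w4.png

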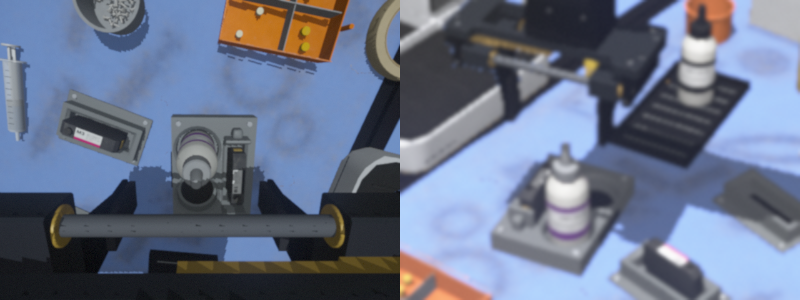

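Black-capped bottle stands upright on the tray (right picture, about (697,70)); its well is empty and the grey-capped one is still in the left well.

Emit:
play_rows(increments="0 0 0 0 0 0.02 1;0 0 0 0 0 0.045 1;0 0 0 0 0 0.07 0.8;0 0 0 0 0 0.083 0.7;0 0 0 0 0 0.089 0.6;0 0 0 0 0 0.089 0.5;0 0 0 0 0 0.089 0.4;0 0 0 0 0 0.089 0.3")

```text
time: 7.3
ee_pos: [0.5686, 0.0194, 0.0752]
eef_rot: [0.609, 0.793, 0.001, 0.001]
ft_force: [-0.5, -0.0, 0.2]
width: 0.0466
grip_force: 0.0
```

Emit:
play_rows(increments="0 0 0 0 0 0 0.3;0 0 0 0 0 0 0.3;0 0 0 0 0 0 0.3;0 0 0 0 0 0 0.3")

```text
time: 7.7
ee_pos: [0.5684, 0.0194, 0.075]
eef_rot: [0.609, 0.793, 0.0, 0.001]
ft_force: [-1.4, -0.8, 6.9]
width: 0.0419
grip_force: 15.0
```

```bash
python3 - <<'E'
from h import *
go(.602,-.206,.074,15)
E
```

```text
at 7.7 [0.5684 0.0194 0.075 ] w 0.0419 g 15.0 f [-1.4 -0.8  6.9] turn [0.001 0.    0.   ] shift [-0.2264 -0.026   0.001 ] j [-0.02  0.34 -0.11  1.78  0.04  1.03  0.12]
```

Emit:
play_rows(increments="0 0 0 0 0 -0.015 0.3;0 0 0 0 0 -0.035 0.3;0 0 0 -0.02 -0.003 -0.05 0.3;0 0 0 -0.055 -0.007 -0.05 0.3;0 0 0 -0.09 -0.011 -0.05 0.3;0 0 0 -0.125 -0.015 -0.05 0.3;0 0 0 -0.16 -0.019 -0.05 0.3;0 0 0 -0.19 -0.022 -0.05 0.3")

```text
time: 8.5
ee_pos: [0.5958, -0.1719, 0.125]
eef_rot: [0.609, 0.793, -0.0, 0.0]
ft_force: [0.6, -0.1, -1.4]
width: 0.042
grip_force: 15.0
```

Emit:
play_rows(increments="0 0 0 -0.026 -0.003 0.0 0.3;0 0 0 -0.037 -0.004 0.01 0.3;0 0 0 -0.037 -0.004 0.03 0.3;0 0 0 -0.037 -0.004 0.045 0.3;0 0 0 -0.037 -0.004 0.050 0.3;0 0 0 -0.037 -0.004 0.0525 0.3;0 0 0 -0.037 -0.004 0.0525 0.3")

```text
time: 9.2
ee_pos: [0.6018, -0.206, 0.0718]
eef_rot: [0.608, 0.794, 0.0, 0.0]
ft_force: [-0.5, -0.2, -0.8]
width: 0.0416
grip_force: 15.0
```

```bash
python3 - <<'E'
from h import *
go(.602,-.206,.0705,15)
E
```

```text
at 9.2 [ 0.6018 -0.206   0.0718] w 0.0416 g 15.0 f [-0.5 -0.2 -0.8] turn [ 0.    -0.     0.001] shift [-0.0001  0.0002  0.0013] j [ 0.25  0.47  0.01  1.6  -0.    1.07  0.52]
```

Emit:
play_rows(increments="0 0 0 0 0 0.001 0.3;0 0 0 0 0 0.002 0.3;0 0 0 0 0 0.002 0.3")

```text
time: 9.5
ee_pos: [0.602, -0.2066, 0.0701]
eef_rot: [0.609, 0.793, 0.0, 0.001]
ft_force: [0.2, 0.0, -0.0]
width: 0.0418
grip_force: 15.0
```

Emit:
play_rows(increments="0 0 0 0 0 0 0.55;0 0 0 0 0 0 0.8;0 0 0 0 0 0 1;0 0 0 0 0 0 1;0 0 0 0 0 0 1;0 0 0 0 0 -0.03 1;0 0 0 0 0 -0.07 1;0 0 0 0 0 -0.1 1")

```text
time: 10.3
ee_pos: [0.6019, -0.2067, 0.1718]
eef_rot: [0.609, 0.793, 0.0, 0.001]
ft_force: [1.4, 0.2, -0.0]
width: 0.0858
grip_force: 0.0
```

```bash
python3 - <<'E'
from h import *
go(.6,-.06,.2,15)
E
```

```text
at 10.3 [ 0.6019 -0.2067  0.1718] w 0.0858 g 0.0 f [ 1.4  0.2 -0. ] turn [0.001 0.001 0.   ] shift [ 0.1422  0.0362 -0.0283] j [ 0.25  0.38  0.01  1.5  -0.    1.26  0.52]
```

Now I move over the station and look at the empty wells and the slot.

Emit:
play_rows(increments="0 0 0 0.04 0.01 0 1;0 0 0 0.08 0.02 0 1;0 0 0 0.12 0.036 0 1;0 0 0 0.142 0.036 0 1;0 0 0 0.142 0.036 0 1;0 0 0 0.142 0.036 0 1;0 0 0 0.142 0.036 0 1")

```text
time: 11.0
ee_pos: [0.5996, -0.0619, 0.1696]
eef_rot: [0.609, 0.793, -0.0, 0.0]
ft_force: [0.3, -0.8, 0.0]
width: 0.0871
grip_force: 0.0
```

```bash
python3 - <<'E'
from h import *
go(.6215,.0,.03,15)
c,s=snap('w5')
d,_=snap('s5','scene')
cv2.imwrite('pics/w5.png',np.hstack([cv2.resize(c['color'][0:300,100:420,::-1],(480,450)),cv2.resize(d['color'][100:300,280:420,::-1],(315,450))]))
E
```

```text
at 11.0 [ 0.5996 -0.0619  0.1696] w 0.0871 g 0.0 f [ 0.3 -0.8  0. ] turn [-0.     0.001 -0.002] shift [0.0543 0.0371 0.1395] j [ 0.07  0.32 -0.06  1.59  0.02  1.23  0.27]
```

View pics/w5.png

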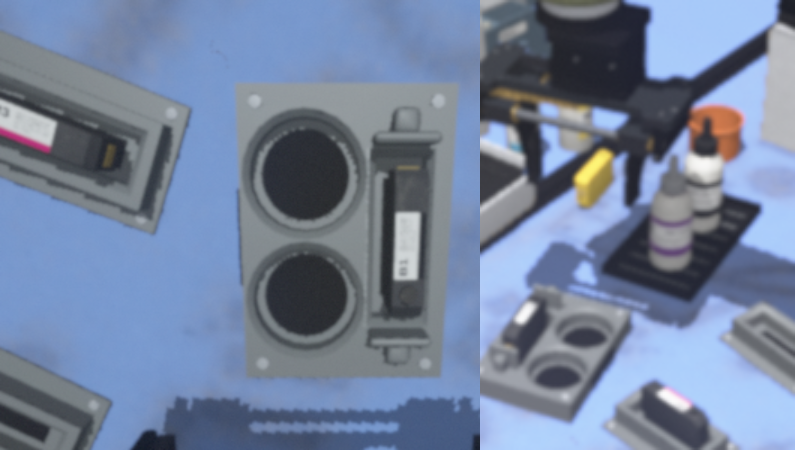

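Both wells are empty and both bottles stand on the tray. In the crop the well rims are centred at (304,171) and (305,296), and the spent cartridge's top is centred near (409,237).

```bash
python3 - <<'E'
from h import *
c,s=load('w5')
f=lambda x,y:(x/1.5+100,y/1.5)
for n,p,z in(('wl',(304.5,171),.026),('wr',(305.5,296.5),.026),('cart top end',(409,163),.052),('cart bot',(405,312),.052),('cartL',(391,240),.052),('cartR',(421,240),.052),('label',(407,246),.052),('c0',(235,84),.026),('c1',(459,84),.026),('c2',(441,376),.026),('c3',(247,377),.026)):print(n,bp(c,s,f(*p),z).round(4))
E
```

```text
wl [0.568  0.0178 0.026 ]
wr [ 0.5838 -0.0414  0.026 ]
cart top end [0.6125 0.0329 0.052 ]
cart bot [ 0.6306 -0.0315  0.052 ]
cartL [ 0.6145 -0.0011  0.052 ]
cartR [0.6277 0.0024 0.052 ]
label [ 0.6224 -0.0018  0.052 ]
c0 [0.5273 0.0468 0.026 ]
c1 [0.6277 0.0736 0.026 ]
c2 [ 0.6644 -0.0643  0.026 ]
c3 [ 0.5645 -0.0916  0.026 ]
```

Emit:
play_rows(increments="0 0 0 0.03 0.02 0.02 0.8;0 0 0 0.055 0.037 0.05 0.6;0 0 0 0.055 0.037 0.08 0.5;0 0 0 0.055 0.037 0.105 0.5;0 0 0 0.055 0.037 0.125 0.5;0 0 0 0.055 0.037 0.1365 0.5;0 0 0 0.055 0.037 0.1385 0.5;0 0 0 0.055 0.037 0.1385 0.4")

```text
time: 11.9
ee_pos: [0.6214, 0.0022, 0.0315]
eef_rot: [0.609, 0.793, 0.0, 0.0]
ft_force: [0.0, -0.5, -0.4]
width: 0.0412
grip_force: 0.0
```

Emit:
play_rows(increments="0 0 0 0 0 0 0.2;0 0 0 0 0 0 0.1;0 0 0 0 0 0 0.1;0 0 0 0 0 0 0.1;0 0 0 0 0 0 0.1;0 0 0 0 0 0 0.1;0 0 0 0 0 0 0.1", grip_force=15)

```text
time: 12.6
ee_pos: [0.6214, 0.0026, 0.0317]
eef_rot: [0.609, 0.793, 0.0, 0.0]
ft_force: [-1.4, 0.4, 5.0]
width: 0.0154
grip_force: 15.0
```

```bash
python3 - <<'E'
from h import *
go(.4306,-.155,.1,77.2)
E
```

```text
at 12.6 [0.6214 0.0026 0.0317] w 0.0154 g 15.0 f [-1.4  0.4  5. ] turn [ 1.000e-03  1.000e-03 -1.085e+00] shift [-0.1028 -0.2251 -0.0685] j [-0.01  0.49 -0.09  1.66  0.05  0.99  0.15]
```

Emit:
play_rows(increments="0 0 0 0 0 -0.02 0.1;0 0 0 0 0 -0.05 0.1;0 0 0 0 0 -0.085 0.1;0 0 -0.13 -0.02 -0.045 -0.09 0.1;0 0 -0.26 -0.04 -0.085 -0.09 0.1;0 0 -0.39 -0.06 -0.125 -0.09 0.1;0 0 -0.52 -0.075 -0.165 -0.09 0.1;0 0 -0.65 -0.09 -0.2 -0.09 0.1")

```text
time: 13.4
ee_pos: [0.4491, -0.1373, 0.1208]
eef_rot: [0.321, 0.947, -0.0, -0.0]
ft_force: [0.2, -1.2, -0.3]
width: 0.0155
grip_force: 15.0
```

```bash
python3 - <<'E'
from h import *
go(.4306,-.155,.07,77.2)
E
```

```text
at 13.4 [ 0.4491 -0.1373  0.1208] w 0.0155 g 15.0 f [ 0.2 -1.2 -0.3] turn [-0.    -0.    -0.431] shift [ 0.0039 -0.0253  0.0508] j [ 0.28  0.08 -0.09  1.98  0.01  1.08  1.11]
```

Emit:
play_rows(increments="0 0 -0.12 0.003 -0.015 0.02 0.1;0 0 -0.24 0.005 -0.0275 0.04 0.1;0 0 -0.36 0.005 -0.0275 0.05 0.1;0 0 -0.434 0.005 -0.0275 0.05 0.1;0 0 -0.434 0.005 -0.0275 0.05 0.1;0 0 -0.434 0.005 -0.0275 0.05 0.1;0 0 -0.434 0.005 -0.0275 0.05 0.1")

```text
time: 14.1
ee_pos: [0.4306, -0.1548, 0.0713]
eef_rot: [0.113, 0.994, -0.0, 0.0]
ft_force: [-0.4, -0.8, -0.3]
width: 0.0149
grip_force: 15.0
```

```bash
python3 - <<'E'
from h import *
go(.4306,-.155,.03,77.2)
c,s=snap('w6');d,_=snap('s6','scene');e,_=snap('s6s','side')
cv2.imwrite('pics/w6.png',np.hstack([cv2.resize(c['color'][150:400,200:440,::-1],(264,300)),cv2.resize(d['color'][210:290,360:450,::-1],(264,300)),cv2.resize(e['color'][270:380,210:330,::-1],(264,300))]))
E
```

```text
at 14.1 [ 0.4306 -0.1548  0.0713] w 0.0149 g 15.0 f [-0.4 -0.8 -0.3] turn [ 0.     0.    -0.003] shift [-0.     -0.0002  0.0413] j [ 0.33  0.12 -0.09  2.06  0.01  0.96  1.58]
```

View pics/w6.png

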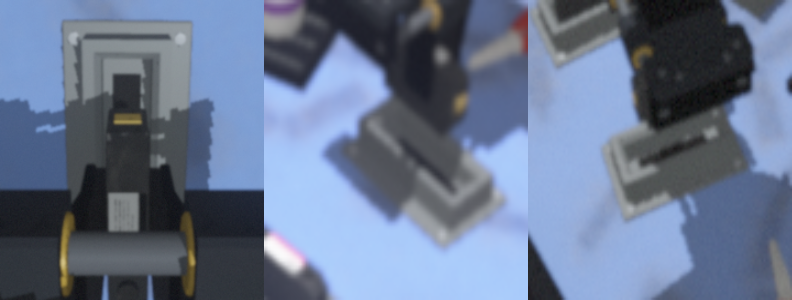

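The spent cartridge hangs in line over the empty stand's slot (wrist crop: cartridge x≈127, slot x≈128).

Emit:
play_rows(increments="0 0 0 0 0 0.012 0.1;0 0 0 0 0 0.022 0.1;0 0 0 0 0 0.031 0.1;0 0 0 0 0 0.037 0.1;0 0 0 0 0 0.040 0.1;0 0 0 0 0 0.0415 0.1;0 0 0 0 0 0.0415 0.1")

```text
time: 14.95
ee_pos: [0.4305, -0.1548, 0.0297]
eef_rot: [0.112, 0.994, 0.0, 0.0]
ft_force: [0.1, 0.3, -0.6]
width: 0.0152
grip_force: 15.0
```

Emit:
play_rows(increments="0 0 0 0 0 0 0.3;0 0 0 0 0 0 0.5;0 0 0 0 0 0 0.6;0 0 0 0 0 0 0.6;0 0 0 0 0 -0.03 0.6;0 0 0 0 0 -0.07 0.6;0 0 0 0 0 -0.1 0.6;0 0 0 0 0 -0.12 0.6")

```text
time: 15.75
ee_pos: [0.4311, -0.155, 0.152]
eef_rot: [0.112, 0.994, -0.0, 0.001]
ft_force: [-0.4, -0.2, -0.2]
width: 0.0516
grip_force: 0.0
```

```bash
python3 - <<'E'
from h import *
go(.4486,-.03,.15,82.5)
E
```

```text
at 15.75 [ 0.4311 -0.155   0.152 ] w 0.0516 g 0.0 f [-0.4 -0.2 -0.2] turn [-0.     0.003 -0.094] shift [0.0108 0.1258 0.0019] j [ 0.33  0.02 -0.09  1.97  0.    1.14  1.59]
```

Emit:
play_rows(increments="0 0 -0.02 -0.01 0.045 -0.01 0.6;0 0 -0.05 -0.02 0.09 -0.02 0.6;0 0 -0.094 -0.03 0.13 -0.02 0.6;0 0 -0.094 -0.043 0.168 -0.02 0.6;0 0 -0.094 -0.043 0.168 -0.02 0.6;0 0 -0.094 -0.043 0.168 -0.02 0.6;0 0 -0.094 -0.043 0.168 -0.02 0.6")

```text
time: 16.45
ee_pos: [0.5094, -0.0018, 0.1694]
eef_rot: [0.066, 0.998, -0.0, -0.0]
ft_force: [0.4, 0.4, 0.6]
width: 0.052
grip_force: 0.0
```

```bash
python3 - <<'E'
from h import *
go(.4486,.0053,.1,82.5)
c,s=snap('w7')
cv2.imwrite('pics/w7.png',np.hstack([c['color'][0:340,100:440,::-1],cv2.resize(load('w7')[0]['color'][0:340,440:640,::-1],(200,340))]))
E
```

```text
at 16.45 [ 0.5094 -0.0018  0.1694] w 0.052 g 0.0 f [0.4 0.4 0.6] turn [-0.001 -0.    -0.001] shift [ 0.0611 -0.001   0.0694] j [ 0.14  0.13 -0.25  1.82  0.03  1.19  1.32]
```

View pics/w7.png

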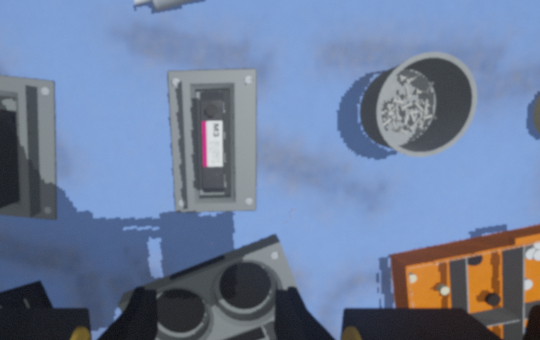

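The fresh cartridge's top is at about full-image x 297-326, y 88-191. The foot corners are at (268,71), (355,69), (356,210), (275,211).

```bash
python3 - <<'E'
from h import *
c,s=load('w7')
P=[bp(c,s,p,.004)[:2] for p in((268,71),(355,69),(356,210),(275,211))];print(np.round(P,4),np.mean(P,0))
for p in((312,89),(312,191),(299,140),(326,140),(301,120),(324,120),(301,180),(324,180)):print(p,bp(c,s,p,.05).round(4))
E
```

```text
[[ 0.3889 -0.0218]
 [ 0.3961  0.0434]
 [ 0.504   0.0331]
 [ 0.4961 -0.0338]] [0.44629765 0.00522719]
(312, 89) [0.4091 0.0094 0.05  ]
(312, 191) [0.4758 0.0005 0.05  ]
(299, 140) [ 0.4401 -0.0037  0.05  ]
(326, 140) [0.4425 0.0145 0.05  ]
(301, 120) [ 0.4274 -0.0005  0.05  ]
(324, 120) [0.4294 0.0148 0.05  ]
(301, 180) [ 0.4671 -0.0061  0.05  ]
(324, 180) [0.4692 0.0098 0.05  ]
```

Emit:
play_rows(increments="0 0 -0.017 0.04 -0.001 0.02 0.6;0 0 -0.017 0.067 -0.002 0.05 0.6;0 0 -0.017 0.067 -0.002 0.08 0.6;0 0 -0.017 0.067 -0.002 0.105 0.6;0 0 -0.017 0.067 -0.002 0.125 0.6;0 0 -0.017 0.067 -0.002 0.1365 0.5;0 0 -0.017 0.067 -0.002 0.1385 0.5;0 0 -0.017 0.067 -0.002 0.1385 0.4")

```text
time: 17.3
ee_pos: [0.4433, 0.0058, 0.0315]
eef_rot: [0.057, 0.998, -0.0, 0.0]
ft_force: [-0.0, 0.8, 0.1]
width: 0.0412
grip_force: 0.0
```

Emit:
play_rows(increments="0 0 0 0 0 0 0.2;0 0 0 0 0 0 0.1;0 0 0 0 0 0 0.1;0 0 0 0 0 0 0.1;0 0 0 0 0 0 0.1;0 0 0 0 0 0 0.1;0 0 0 0 0 0 0.1", grip_force=15)

```text
time: 18.0
ee_pos: [0.4434, 0.0061, 0.0315]
eef_rot: [0.057, 0.998, -0.0, 0.0]
ft_force: [-1.3, 0.2, 6.1]
width: 0.0156
grip_force: 15.0
```

```bash
python3 - <<'E'
from h import *
go(.6215,.0003,.12,14.9)
E
```

```text
at 18.0 [0.4434 0.0061 0.0315] w 0.0156 g 15.0 f [-1.3  0.2  6.1] turn [0.000e+00 1.000e-03 1.197e+00] shift [-0.1777  0.0144 -0.0884] j [ 0.14  0.17 -0.27  2.11  0.06  0.87  1.29]
```

Emit:
play_rows(increments="0 0 0 0 0 -0.02 0.1;0 0 0 0 0 -0.05 0.1;0 0 0.05 -0.01 0 -0.08 0.1;0 0 0.18 -0.04 0.003 -0.09 0.1;0 0 0.31 -0.07 0.006 -0.09 0.1;0 0 0.44 -0.1 0.009 -0.09 0.1;0 0 0.57 -0.13 0.011 -0.09 0.1;0 0 0.7 -0.16 0.013 -0.09 0.1")

```text
time: 18.8
ee_pos: [0.6045, 0.0008, 0.1206]
eef_rot: [0.398, 0.917, -0.0, -0.0]
ft_force: [0.7, -0.4, 0.1]
width: 0.0155
grip_force: 15.0
```

```bash
python3 - <<'E'
from h import *
go(.6215,.0003,.075,14.9)
E
```

```text
at 18.8 [0.6045 0.0008 0.1206] w 0.0155 g 15.0 f [ 0.7 -0.4  0.1] turn [-0.001 -0.     0.492] shift [-0.012   0.0122  0.0456] j [ 0.07  0.37 -0.18  1.63  0.07  1.14  0.62]
```

Emit:
play_rows(increments="0 0 0.13 -0.006 0.006 0 0.1;0 0 0.26 -0.013 0.013 0 0.1;0 0 0.39 -0.013 0.013 0.01 0.1;0 0 0.495 -0.013 0.013 0.02 0.1;0 0 0.495 -0.013 0.013 0.03 0.1;0 0 0.495 -0.013 0.013 0.03 0.1;0 0 0.495 -0.013 0.013 0.03 0.1;0 0 0.495 -0.013 0.013 0.03 0.1")

```text
time: 19.6
ee_pos: [0.6222, 0.0003, 0.0916]
eef_rot: [0.608, 0.794, 0.0, 0.0]
ft_force: [-1.0, -0.1, 0.8]
width: 0.0155
grip_force: 15.0
```

```bash
python3 - <<'E'
from h import *
go(.6215,.0003,.0335,14.9)
c,s=snap('w8')
print(proj(c,s,[[.6215,.0003,.055],[.6215-.0103,.0003+.0387,.026],[.6215+.0103,.0003-.0387,.026]]))
d,_=snap('s8','scene');e,_=snap('s8s','side')
cv2.imwrite('pics/w8.png',np.hstack([cv2.resize(c['color'][100:400,180:460,::-1],(400,428)),cv2.resize(d['color'][200:300,255:355,::-1],(390,428))]))
E
```

```text
at 19.6 [6.222e-01 3.000e-04 9.160e-02] w 0.0155 g 15.0 f [-1.  -0.1  0.8] turn [0.001 0.    0.003] shift [ 0.0002 -0.0007  0.0581] j [ 0.    0.43 -0.1   1.62  0.04  1.1   0.16]
[[315.53383708 279.1938398 ]
 [315.83301855 194.88340159]
 [315.25922331 320.72906679]]
```

View pics/w8.png

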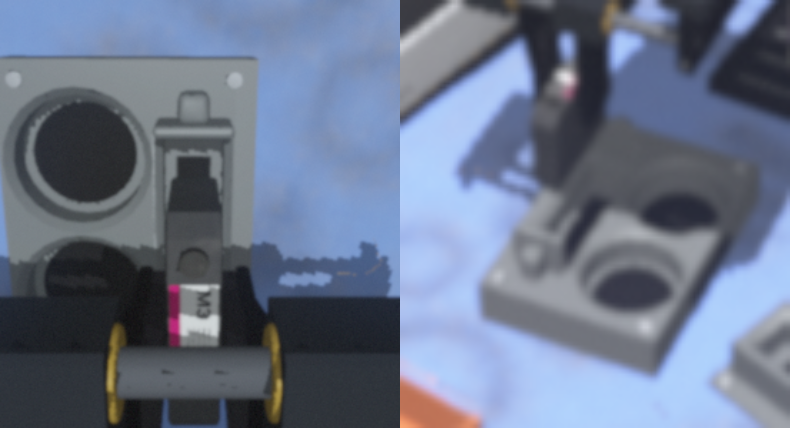

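The cartridge is centred over the slot (crop x≈194 for both). Descending.

Emit:
play_rows(increments="0 0 0 0 -0.0005 0.015 0.1;0 0 0 0 -0.0005 0.028 0.1;0 0 0 0 -0.0005 0.038 0.1;0 0 0 0 -0.0005 0.046 0.1;0 0 0 0 -0.0005 0.052 0.1;0 0 0 0 -0.0005 0.056 0.1;0 0 0 0 -0.0005 0.058 0.1;0 0 0 0 -0.0005 0.058 0.1")

```text
time: 20.55
ee_pos: [0.6217, 0.0003, 0.0336]
eef_rot: [0.609, 0.793, 0.0, 0.0]
ft_force: [-2.6, 0.3, 2.6]
width: 0.0151
grip_force: 15.0
```

Emit:
play_rows(increments="0 0 0 0 0 0.0005 0.1;0 0 0 0 0 0.0005 0.1")

```text
time: 20.75
ee_pos: [0.6217, 0.0003, 0.0336]
eef_rot: [0.609, 0.793, 0.0, 0.0]
ft_force: [-3.3, -0.4, 7.1]
width: 0.0156
grip_force: 15.0
```

Emit:
play_rows(increments="0 0 0 0 0 0 0.25;0 0 0 0 0 0 0.4;0 0 0 0 0 0 0.5;0 0 0 0 0 0 0.6;0 0 0 0 0 -0.03 0.7;0 0 0 0 0 -0.07 0.8;0 0 0 0 0 -0.11 1;0 0 0 0 0 -0.135 1")

```text
time: 21.55
ee_pos: [0.6223, 0.0003, 0.1709]
eef_rot: [0.609, 0.793, 0.001, 0.001]
ft_force: [0.9, 0.1, 0.1]
width: 0.0701
grip_force: 0.0
```

Emit:
play_rows(increments="0 0 0 -0.04 -0.01 0 1;0 0 0 -0.062 -0.02 0 1;0 0 0 -0.062 -0.02 0 1;0 0 0 -0.062 -0.02 0 1")

```text
time: 21.95
ee_pos: [0.618, -0.0651, 0.1675]
eef_rot: [0.609, 0.793, 0.0, -0.0]
ft_force: [0.3, 0.6, 0.3]
width: 0.0867
grip_force: 0.0
```

```bash
python3 - <<'E'
from h import *
go(.602,-.2066,.17,15)
c,s=snap('w9')
d,_=snap('s9','side')
cv2.imwrite('pics/w9.png',np.hstack([cv2.resize(c['color'][0:300,100:420,::-1],(426,400)),cv2.resize(d['color'][190:360,220:380,::-1],(370,400))]))
E
```

```text
at 21.95 [ 0.618  -0.0651  0.1675] w 0.0867 g 0.0 f [0.3 0.6 0.3] turn [-0.    -0.    -0.001] shift [-0.1326 -0.052  -0.0026] j [ 0.08  0.36 -0.06  1.54  0.02  1.24  0.28]
```

View pics/w9.png

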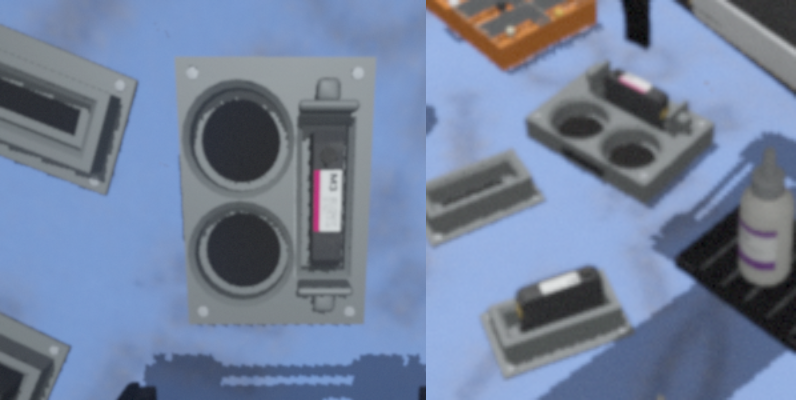

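Fresh cartridge (magenta label) sits low and upright in the slot, and the spent one sits in the formerly empty stand. Now the grey-capped bottle goes back to the left well.

Emit:
play_rows(increments="0 0 0 -0.05 -0.02 0 1;0 0 0 -0.1 -0.04 0 1;0 0 0 -0.1325 -0.052 0.01 1;0 0 0 -0.1325 -0.052 0.035 1;0 0 0 -0.1325 -0.052 0.06 0.8;0 0 0 -0.1325 -0.052 0.08 0.7;0 0 0 -0.1325 -0.052 0.093 0.6;0 0 0 -0.1325 -0.052 0.0955 0.5")

```text
time: 22.85
ee_pos: [0.6017, -0.205, 0.0704]
eef_rot: [0.608, 0.794, -0.0, -0.001]
ft_force: [-0.4, 0.1, -0.7]
width: 0.0631
grip_force: 0.0
```

Emit:
play_rows(increments="0 0 0 0 0 0 0.3;0 0 0 0 0 0 0.3;0 0 0 0 0 0 0.3;0 0 0 0 0 0 0.3;0 0 0 0 0 0 0.3;0 0 0 0 0 0 0.3")

```text
time: 23.45
ee_pos: [0.6028, -0.2065, 0.0731]
eef_rot: [0.609, 0.793, 0.0, 0.001]
ft_force: [-1.6, -0.8, 6.2]
width: 0.0416
grip_force: 15.0
```

```bash
python3 - <<'E'
from h import *
go(.568,.0178,.13,15)
E
```

```text
at 23.45 [ 0.6028 -0.2065  0.0731] w 0.0416 g 15.0 f [-1.6 -0.8  6.2] turn [0.002 0.001 0.   ] shift [ 0.2257  0.0245 -0.057 ] j [ 0.26  0.47 -0.    1.59  0.    1.07  0.52]
```

Emit:
play_rows(increments="0 0 0 0 0 -0.015 0.3;0 0 0 0 0 -0.035 0.3;0 0 0 0.02 0.002 -0.055 0.3;0 0 0 0.055 0.006 -0.055 0.3;0 0 0 0.09 0.01 -0.055 0.3;0 0 0 0.125 0.014 -0.055 0.3;0 0 0 0.16 0.018 -0.055 0.3;0 0 0 0.195 0.022 -0.055 0.3")

```text
time: 24.25
ee_pos: [0.5726, -0.0109, 0.128]
eef_rot: [0.609, 0.793, 0.0, 0.0]
ft_force: [-0.1, 0.5, -1.4]
width: 0.0417
grip_force: 15.0
```

Emit:
play_rows(increments="0 0 0 0.02 0.0015 0 0.3;0 0 0 0.0305 0.0025 0 0.3;0 0 0 0.0305 0.0025 0 0.3;0 0 0 0.0305 0.0025 0.01 0.3;0 0 0 0.0305 0.0025 0.01 0.3;0 0 0 0.0305 0.0025 0.01 0.3")

```text
time: 24.85
ee_pos: [0.5672, 0.0165, 0.1164]
eef_rot: [0.609, 0.793, -0.001, -0.0]
ft_force: [0.1, 0.1, 0.6]
width: 0.0417
grip_force: 15.0
```

```bash
python3 - <<'E'
from h import *
go(.568,.0178,.078,15)
E
```

```text
at 24.85 [0.5672 0.0165 0.1164] w 0.0417 g 15.0 f [0.1 0.1 0.6] turn [-0.001  0.    -0.002] shift [0.0011 0.0011 0.0384] j [-0.01  0.29 -0.11  1.74  0.04  1.11  0.12]
```

Emit:
play_rows(increments="0 0 0 0.001 0.001 0.01 0.3;0 0 0 0.001 0.001 0.019 0.3;0 0 0 0.001 0.001 0.027 0.3;0 0 0 0.001 0.001 0.033 0.3;0 0 0 0.001 0.001 0.037 0.3;0 0 0 0.001 0.001 0.0385 0.3;0 0 0 0.001 0.001 0.0385 0.3")

```text
time: 25.55
ee_pos: [0.5683, 0.0191, 0.0787]
eef_rot: [0.609, 0.793, 0.0, 0.0]
ft_force: [-0.7, 0.2, -1.2]
width: 0.0416
grip_force: 15.0
```

Emit:
play_rows(increments="0 0 0 0 0 0.001 0.3;0 0 0 0 0 0.001 0.3;0 0 0 0 0 0.001 0.3")

```text
time: 25.85
ee_pos: [0.5686, 0.0191, 0.0782]
eef_rot: [0.609, 0.793, 0.0, 0.0]
ft_force: [-1.8, -0.5, 5.2]
width: 0.0414
grip_force: 15.0
```

Emit:
play_rows(increments="0 0 0 0 0 0 0.55;0 0 0 0 0 0 0.8;0 0 0 0 0 0 1;0 0 0 0 0 0 1;0 0 0 0 0 0 1;0 0 0 0 0 -0.03 1;0 0 0 0 0 -0.07 1;0 0 0 0 0 -0.1 1")

```text
time: 26.65
ee_pos: [0.5685, 0.0191, 0.1797]
eef_rot: [0.609, 0.793, 0.0, 0.0]
ft_force: [0.4, 1.3, 0.4]
width: 0.086
grip_force: 0.0
```

```bash
python3 - <<'E'
from h import *
go(.615,-.2838,.17,15)
E
```

```text
at 26.65 [0.5685 0.0191 0.1797] w 0.086 g 0.0 f [0.4 1.3 0.4] turn [0.001 0.    0.   ] shift [-0.3046 -0.0336  0.0097] j [-0.02  0.24 -0.11  1.67  0.03  1.23  0.13]
```

Emit:
play_rows(increments="0 0 0 -0.05 -0.006 0 1;0 0 0 -0.1 -0.011 0 1;0 0 0 -0.15 -0.017 0 1;0 0 0 -0.2 -0.022 0 1;0 0 0 -0.25 -0.028 0 1;0 0 0 -0.29 -0.0325 0 1;0 0 0 -0.3045 -0.0335 0 1;0 0 0 -0.3045 -0.0335 0.02 1")

```text
time: 27.45
ee_pos: [0.6154, -0.2877, 0.1596]
eef_rot: [0.61, 0.792, 0.0, 0.002]
ft_force: [0.6, 0.4, -0.1]
width: 0.0869
grip_force: 0.0
```

Emit:
play_rows(increments="0 0 0 0 0 0.025 1;0 0 0 0 0 0.05 0.8;0 0 0 0 0 0.07 0.7;0 0 0 0 0 0.083 0.6;0 0 0 0 0 0.0865 0.5;0 0 0 0 0 0.0865 0.5;0 0 0 0 0 0.0865 0.5")

```text
time: 28.15
ee_pos: [0.6154, -0.2839, 0.0723]
eef_rot: [0.609, 0.793, 0.0, 0.001]
ft_force: [0.1, 0.2, -0.3]
width: 0.0482
grip_force: 0.0
```

Emit:
play_rows(increments="0 0 0 0 0 0 0.3;0 0 0 0 0 0 0.3;0 0 0 0 0 0 0.3;0 0 0 0 0 0 0.3;0 0 0 0 0 0 0.3")

```text
time: 28.65
ee_pos: [0.6155, -0.2839, 0.0722]
eef_rot: [0.609, 0.793, 0.0, 0.001]
ft_force: [-0.8, 0.3, 6.8]
width: 0.0416
grip_force: 15.0
```

```bash
python3 - <<'E'
from h import *
go(.584,-.0414,.13,15)
E
```

```text
at 28.65 [ 0.6155 -0.2839  0.0722] w 0.0416 g 15.0 f [-0.8  0.3  6.8] turn [0.002 0.001 0.   ] shift [ 0.2423  0.0325 -0.058 ] j [ 0.33  0.55  0.04  1.48 -0.02  1.11  0.64]
```

Emit:
play_rows(increments="0 0 0 0 0 -0.015 0.3;0 0 0 0 0 -0.035 0.3;0 0 0 0.02 0.003 -0.055 0.3;0 0 0 0.055 0.0075 -0.055 0.3;0 0 0 0.09 0.012 -0.055 0.3;0 0 0 0.125 0.017 -0.055 0.3;0 0 0 0.16 0.0215 -0.055 0.3;0 0 0 0.195 0.026 -0.055 0.3")

```text
time: 29.45
ee_pos: [0.5888, -0.0874, 0.1269]
eef_rot: [0.609, 0.793, 0.0, 0.0]
ft_force: [1.9, 0.3, -1.5]
width: 0.042
grip_force: 15.0
```

Emit:
play_rows(increments="0 0 0 0.025 0.0035 0 0.3;0 0 0 0.0425 0.006 0 0.3;0 0 0 0.0465 0.0065 0 0.3;0 0 0 0.0465 0.0065 0.01 0.3;0 0 0 0.0465 0.0065 0.01 0.3;0 0 0 0.0465 0.0065 0.01 0.3")

```text
time: 30.05
ee_pos: [0.5832, -0.0436, 0.1155]
eef_rot: [0.609, 0.793, -0.001, -0.0]
ft_force: [-1.1, 0.2, -1.0]
width: 0.0417
grip_force: 15.0
```

```bash
python3 - <<'E'
from h import *
go(.584,-.0414,.0772,15)
E
```

```text
at 30.05 [ 0.5832 -0.0436  0.1155] w 0.0417 g 15.0 f [-1.1  0.2 -1. ] turn [-0.001  0.    -0.002] shift [0.002  0.0014 0.0383] j [ 0.04  0.33 -0.06  1.7   0.02  1.12  0.24]
```

Emit:
play_rows(increments="0 0 0 0.001 0.001 0.01 0.3;0 0 0 0.001 0.001 0.019 0.3;0 0 0 0.001 0.001 0.027 0.3;0 0 0 0.001 0.001 0.033 0.3;0 0 0 0.001 0.001 0.037 0.3;0 0 0 0.001 0.001 0.039 0.3;0 0 0 0.001 0.001 0.0395 0.3;0 0 0 0.001 0.001 0.0395 0.3")

```text
time: 30.85
ee_pos: [0.5843, -0.041, 0.0772]
eef_rot: [0.609, 0.793, 0.0, 0.0]
ft_force: [-2.8, 0.5, 4.8]
width: 0.0418
grip_force: 15.0
```

Emit:
play_rows(increments="0 0 0 0 0 0 0.3;0 0 0 0 0 0 0.3")

```text
time: 31.05
ee_pos: [0.5844, -0.041, 0.0772]
eef_rot: [0.609, 0.793, 0.0, 0.0]
ft_force: [-3.8, -0.7, 5.8]
width: 0.0417
grip_force: 15.0
```

Seated. I release, lift and back off.

Emit:
play_rows(increments="0 0 0 0 0 0 0.55;0 0 0 0 0 0 0.8;0 0 0 0 0 0 1;0 0 0 0 0 0 1;0 0 0 0 0 0 1;0 0 0 0 0 -0.03 1;0 0 0 0 0 -0.07 1;0 0 0 0 0 -0.1 1")

```text
time: 31.85
ee_pos: [0.5846, -0.0408, 0.1787]
eef_rot: [0.609, 0.793, 0.0, 0.001]
ft_force: [0.4, 0.2, 0.2]
width: 0.086
grip_force: 0.0
```

Emit:
play_rows(increments="0 0 0 -0.03 0 -0.04 1;0 0 0 -0.06 0 -0.08 1;0 0 0 -0.08 0 -0.08 1;0 0 0 -0.08 0 -0.08 1;0 0 0 -0.08 0 -0.08 1;0 0 0 -0.08 0 -0.08 1")

```text
time: 32.45
ee_pos: [0.6046, -0.1167, 0.2558]
eef_rot: [0.608, 0.794, -0.0, -0.001]
ft_force: [1.4, -0.7, -0.4]
width: 0.0871
grip_force: 0.0
```

```bash
python3 - <<'E'
from h import *
go(.6,-.06,.2,15)
c,s=snap('w10');d,_=snap('s10','side');e,_=snap('s10b','scene')
r=lambda a:cv2.resize(a,(264,400),interpolation=2)
cv2.imwrite('pics/w10.png',np.hstack([r(c['color'][0:250,220:385,::-1]),r(d['color'][170:370,215:347,::-1]),r(e['color'][190:380,265:390,::-1])]))
E
```

```text
at 32.45 [ 0.6046 -0.1167  0.2558] w 0.0871 g 0.0 f [ 1.4 -0.7 -0.4] turn [-0.001 -0.001  0.002] shift [0.0559 0.0103 0.0558] j [ 0.12  0.3  -0.01  1.44  0.    1.41  0.38]
```

View pics/w10.png

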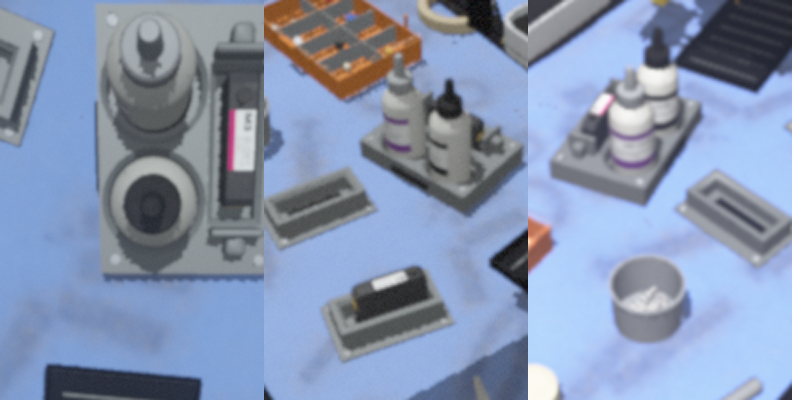

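Both bottles are upright in their own wells: grey at (150,60) and black at (150,200) in the left crop. The fresh cartridge is in the slot and the spent one in the stand; the tub has not been touched.

```bash
python3 -c "
from bench import *
print(close_job())"
```

```text
the job is handed in; nothing more can be done
None
```

The job is handed in: the fresh cartridge is in the slot, the spent one is in the stand, both bottles are upright in their own wells, and the tub and spare cap were not touched.

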